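# Shift the flow-test console's selector into third

## Robot

A 6-joint arm with a two-finger parallel gripper is mounted at the origin on the work surface. World frame = base frame: x ahead of the robot, y to its left, z up, the work surface at z = 0. Lengths are in mm, angles in rad, forces in N, time in s.
With the tool pointing down it reaches from about 350 to 975 mm from the base axis. Payload 7.1 kg.
Tool frame: the origin (TCP) lies at the centre of the arm's flange, where the gripper is bolted on; the fingertips stand 182 mm ahead of it and the grasp point (between the pads) lies 163 mm ahead of it; x points along the fingers, y is the direction in which the jaws open and shut, and the axes are right-handed (so a half turn about x gives the same grasp; the last joint's range is limited). The gripper opens to 88 mm and grips with 3 to 60 N. Pads are 20 mm wide; open, the fingers measure 115 mm over their backs; the gripper's body (75 mm by 178 mm) begins 61 mm behind the grasp point.
Start: joints at [1.25, 0.423, 1.63, -0, 1.089, -0.019], TCP at [185.743, 596.746, 404.675] pointing down, gripper open.
Joint ranges: [-3, 3], [-0.9, 2.11], [0.09, 2.58], [-1.31, 4.45], [0.11, 2.69], [-2.54, 2.54]. Speed limits (rad/s): [2.39, 2.39, 3.01, 3.14, 3.14, 3.14].

## Interface

Orientations are given as a rotation vector (axis times angle).
In Python, from workcell import readout, viewer, workorder, models gives the robot as it stands. The module is installed in compiled form; this text tells all that it offers.
- The arm moves only by the tool apply_moves, never from a script. Its argument "commands" is a list that holds one entry, the list of rows, each a list of 4 numbers: the shift along the world's x, y, z in m, then the turn about the world's z in rad. A call has 1 to 8 rows; each row is the pose to reach, as a shift and turn from the pose commanded when the call began; what a row does not reach only later rows make up. A row lasts 1/8 s, in which the tool goes at most 62.5 mm and 10.7 degrees, less where a joint would pass 70% of its speed; a pose out of reach is approached as far as the arm can. A call with a gripper value outside its range is refused whole. "gripper" is the finger opening in m, from 0 to 0.0878, set as the call begins (left out, the last holds). The fingers move at their own pace and stop on an object; the grip force is fixed at half the most. Time passes only in rows, so rows that repeat a pose let the fingers close. It gives the time, the measured TCP pose, the force and the opening at its end, in the units of the state.
- readout.get_obs(): the state, without advancing time (a new reading comes with each control period).
- viewer.get_image(name): name is "side" or "top" or "wrist"; returns a dict with "color" (420x560x3 uint8, red, green, blue), "vertical_fov" (degrees; the focal length in pixels is half the picture's height over the tangent of half this angle, whatever the lens; pixels are square), "cx", "cy" (the principal point, pixels), "rvec" (rotation vector, rad) and "tvec" (3), from world to camera coordinates, as OpenCV has them. Camera axes: x right, y down, z forward; pixel columns grow to the right and rows downward; lengths in mm; the calibration is good to about 2 mm. A picture is of the moment at which its call begins. There is no depth.
- workorder.close_job(): hands the job in, once; it reports no verdict.
Trained networks look in the newest picture that a camera, given by its name, has taken for a name from the list of things; names that differ only in an ending like _2 or _b are one class to them, and where a whole thing is asked for, a point or a joint stands for the part that bears it (a point fixed in the world has none). Each returns a list of dicts, best first, with "conf" (0 to 1); they miss things now and then, are a little off and sometimes report something else, mostly with a low value. They report only what shows in the picture. A call takes as long as a camera call.
- models.search_frame(camera, label): "position" ([x, y, z] in mm, in world coordinates, good to about 4 mm: the middle of the surface that is visible of it).
- models.place_of(camera, label): "position" ([x, y, z] in mm, in world coordinates, good to about 4 mm: a listed point, or the origin of a listed thing).
The state is a dict: "t": time; "qpos": joint angles; "qvel": joint speeds; "joint_torque": joint torques, N m; "ee_pos": TCP position; "orientation": TCP orientation; "ft_force": force on the tool from outside, world axes, zero at the start; "moment": the same for the moment, N m; "width": finger opening in mm.
Only numpy, scipy, OpenCV 4.12 (cv2) and the standard library are available. Lean on these libraries where they do the work, as an engineer would, in place of code of your own. Each camera call takes 0.05 s, during which the arm holds its last target.

## Task

The console on the repair bench must be set to its third range for a flow test: push its red selector stick out of the second slot (left, towards the robot), across the H-shaped gate to the right, and forward until it is fully home in the third slot (right and forward, away from the robot, by the green dot), then leave it there and draw the hand clear. Only push the stick with the fingertips or the outside of the fingers: never straddle it or take it between the fingers. Leave everything else on the console and the bench where it stands.

Things in the scene. Friction and masses are not known exactly. Their poses are not given: they have to be found in the camera images.
- console: Ivory flow-test console, fixed to the bench, 260 x 260 mm, deck 70 mm above the bench. Origin: centre of its underside, straight below the middle of the gate. Its x axis points forward (away from the robot), y to the left, z up; it may stand turned up to 0.35 rad.
- gate_mid (a point): Middle of the top face of the aluminium gate plate (104 x 96 mm) on the console, 83 mm above the bench; axes as the console's. H-shaped opening: two columns along x, 15.6 mm left and right of the middle, each 14 mm wide, joined by a crossing 18 mm wide at x = 0 between two tongues with rounded corners.
- third (a point): The third slot: where the stick's centre line crosses the gate plate's top when home there (within 3 mm). Slots count as on a car's gearstick: first = left forward, second = left back, third = right forward, fourth = right back. A green dot on the plate marks the third, white dots the others.
- pivot (a point): The stick's fixed pivot, inside the console, 15 mm above the bench, straight below the middle of the gate.
- grip (a point): Point on the stick's centre line, 130 mm from its pivot; z axis up along the stick. The stick is a 10 mm steel rod with a red cylindrical grip, 30 mm in diameter, from 85 to 163 mm from the pivot (top about 178 mm above the bench when upright). This point travels about 42 mm forward or back and 32 mm to either side of the middle.
- across (a joint): Sideways lean of the stick in rad: 0 = middle of the crossing, -0.24 = left column, +0.24 = right column (leans to the console's -y). Range -0.245 to 0.245. Stiff: about 3 N at the grip moves it, and it stays where it is left. It can change sides only with the stick near the crossing.
- fore (a joint): Forward lean in rad: 0 = level with the crossing, +0.32 = fully home forward (console's +x; first or third slot), -0.32 = fully home back. Equally stiff. It passes the crossing when within about 0.06 of 0; rounded tongue corners guide it in from up to about 0.14 off. It starts in the second slot, between -0.31 and -0.17.
- fuse_pot: Bystander: small open orange cup for fuses, 48 mm across the rim, 36 mm high, standing on the console's deck; origin at the centre of its underside
- adapter: Bystander: small brass hose adapter, 24 mm across, 32 mm high, standing on the console's deck; origin at the centre of its underside
- multimeter: Bystander: blue hand multimeter lying flat, 150 x 75 x 36 mm; origin at the centre of its underside
- screwdriver: Bystander: screwdriver with a yellow handle lying on the bench, 200 mm long
- cleaner: Bystander: clear bottle, 56 mm across, 140 mm high, upright; origin at the centre of its underside
- solder_reel: Bystander: metal reel, 60 mm across, 40 mm high, standing on its flat end; origin at the centre of its underside
- screw_tray: Bystander: grey divided tray, 110 x 90 x 25 mm; origin at the centre of its underside
- board: Bystander: green circuit board, 90 x 70 mm, up to 18 mm high; origin at the centre of its underside

How it is judged:
By the outcome, as a careful person would: the job done as asked, in the order asked, and still so for the second after the job is handed in, with the robot touching nothing.
It also fails if it takes over 72 s, if anything falls off the work surface, if the arm or the gripper's body presses on something with over 40 N, if the wrist force passes 120 N, or if a joint passes its speed limit or range.

## Working session

There is one attempt and no reset: what is moved stays moved. The work goes in short steps, Python scripts to look and compute and a tool call to move; the robot and the scene stay as the last step left them, time stands still between calls to the robot, and variables do not carry over. Pictures are saved under pics/ and viewed, and the job is handed in when it is done.

Besides the shell and the picture viewer there is one more tool, called after ">>>" as name(argument=value, ...), one argument or row to a line, values as JSON. apply_moves: Moves the arm, as the interface text tells. Its arguments: {"type":"object","properties":{"commands":{"type":"array","items":{"type":"array","items":{"type":"array","items":{"type":"number"}}}},"gripper":{"type":"number"}},"required":["commands"]}

```bash
mkdir -p pics
cat > h.py <<'E'
import numpy as np, cv2
from workcell import readout, viewer, workorder, models
def snap(cam,fn):
    im=viewer.get_image(cam); cv2.imwrite('pics/'+fn,im['color'][:,:,::-1]); return im
def proj(im,P):
    f=im['color'].shape[0]/2/np.tan(np.radians(im['vertical_fov'])/2)
    R=cv2.Rodrigues(np.array(im['rvec'],float))[0]
    c=(R@np.atleast_2d(P).T).T+np.array(im['tvec']).ravel()
    return np.c_[im['cx']+f*c[:,0]/c[:,2], im['cy']+f*c[:,1]/c[:,2]]
def ray(im,u,v):
    f=im['color'].shape[0]/2/np.tan(np.radians(im['vertical_fov'])/2)
    R=cv2.Rodrigues(np.array(im['rvec'],float))[0]; t=np.array(im['tvec']).ravel()
    return -R.T@t, R.T@np.array([(u-im['cx'])/f,(v-im['cy'])/f,1.])
def onz(im,u,v,z):
    o,d=ray(im,u,v); return o+d*(z-o[2])/d[2]
E
python3 - <<'E'
from h import *
for c in ['side','top','wrist']:
    im=snap(c,c+'0.png')
    print(c,im['vertical_fov'],np.round(ray(im,280,210)[0]))
    if c!='wrist':
        for l in ['console','gate_mid','third','pivot','grip','fuse_pot','adapter','cleaner','multimeter']:
            print(l,[(np.round(r['position']),round(r['conf'],2)) for r in models.place_of(c,l)][:2])
o=readout.get_obs();print(o['t'],o['ee_pos'],o['orientation'],o['ft_force'],o['width'])
E
```

```text
side 55.98381416769628 [ 278. -623.  841.]
console [(array([560.,  62.,   2.]), 0.65)]
gate_mid [(array([563.,  68.,  82.]), 0.91)]
third [(array([582.,  52.,  86.]), 0.96), (array([566.,  70.,  82.]), 0.71)]
pivot []
grip [(array([536.,  92., 133.]), 0.63)]
fuse_pot [(array([468., 147.,  72.]), 0.73)]
adapter [(array([477., -33.,  71.]), 0.4)]
cleaner [(array([662., 404.,  -1.]), 0.8)]
multimeter [(array([484., 430.,   1.]), 0.6)]
top 55.39827205950456 [ 313.    5. 1164.]
console [(array([562.,  65.,  -0.]), 0.73)]
gate_mid [(array([565.,  66.,  78.]), 0.97)]
third [(array([581.,  52.,  87.]), 0.95), (array([656., 405.,   0.]), 0.53)]
pivot []
grip [(array([534.,  93., 140.]), 0.66)]
fuse_pot [(array([470., 150.,  70.]), 0.79)]
adapter [(array([483., -39.,  69.]), 0.42), (array([472., 149.,  68.]), 0.23)]
cleaner [(array([656., 406.,  -4.]), 0.97)]
multimeter [(array([483., 432.,   0.]), 0.79)]
wrist 68.76308428183864 [124. 617. 385.]
1.05 [185.75667979 596.73637701 404.68368975] [ 0.2369412   1.55782035 -0.23688003] [-0.66382379 -0.8873323  -0.39179145] 87.91854087016218
```

View pics/top0.png

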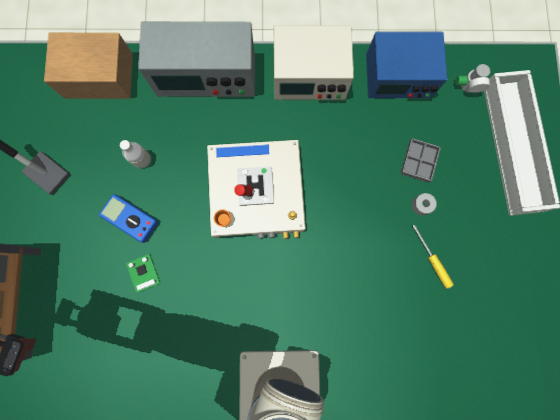

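View pics/side0.png

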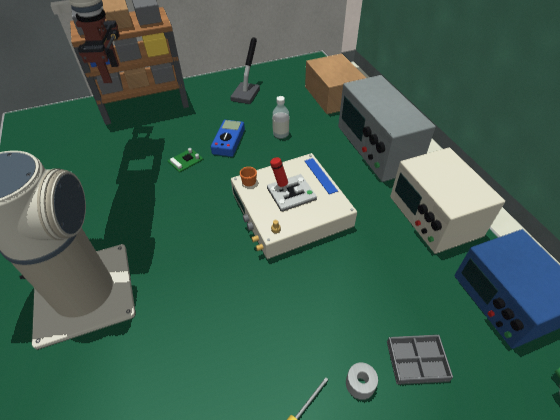

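Run:
```python
from h import *
t=cv2.imread('pics/top0.png')[130:250,195:320]; cv2.imwrite('pics/tz.png',cv2.resize(t,None,fx=4.8,fy=4.8,interpolation=2))
s=cv2.imread('pics/side0.png')[145:260,220:365]; cv2.imwrite('pics/sz.png',cv2.resize(s,None,fx=5,fy=5,interpolation=2))
```

```text
(no output)
```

View pics/tz.png

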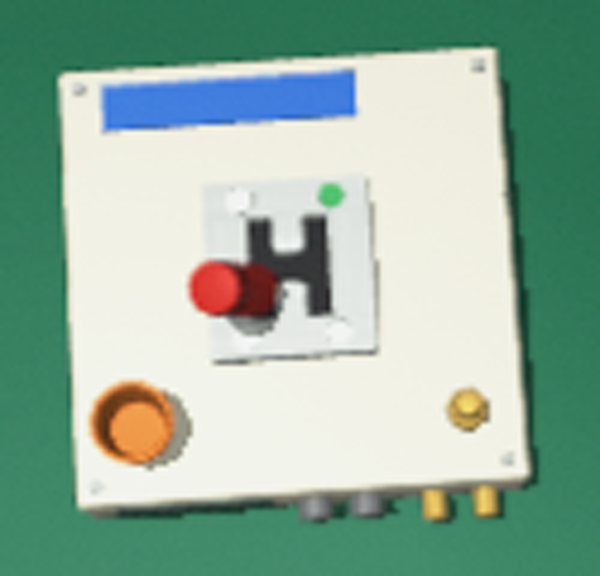

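View pics/sz.png

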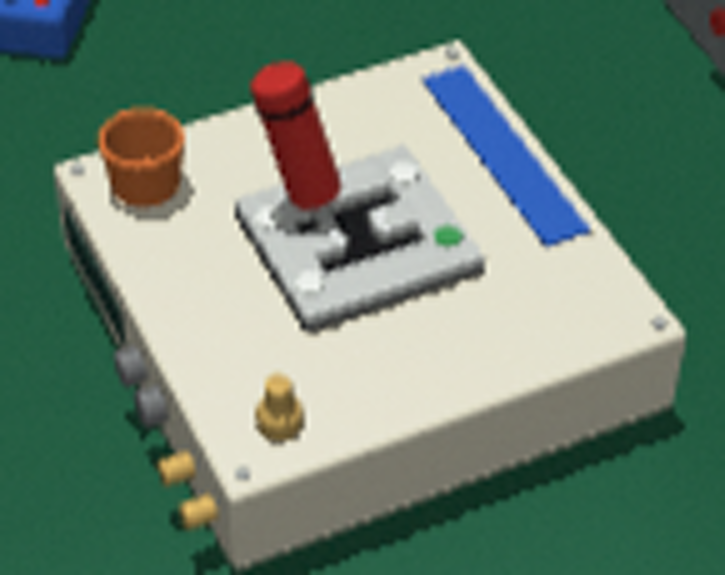

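```bash
cat >> h.py <<'E'
def stick_dir(ac,fo):
    d=np.array([np.tan(fo),-np.tan(ac),1.]); return d/np.linalg.norm(d)
E
python3 - <<'E'
from h import *
from scipy.optimize import least_squares
it=viewer.get_image('top'); i_s=viewer.get_image('side')
T=np.array([(60,75),(496,48),(528,480),(80,510)])/4.8+[195,130]
S=np.array([(458,42),(683,335),(235,497),(57,165)])/5+[220,145]
C=np.array([[130,130],[130,-130],[-130,-130],[-130,130]])
def W(p,P,z):
    c,s=np.cos(p[2]),np.sin(p[2]); P=np.atleast_2d(P)
    return np.c_[p[0]+c*P[:,0]-s*P[:,1],p[1]+s*P[:,0]+c*P[:,1],np.full(len(P),z)]
# side order: far-left(+x+y),(+x,-y),(-x,-y),(-x,+y)
f=lambda p:np.r_[(proj(it,W(p,C,70))-T).ravel(),(proj(i_s,W(p,C,70))-S).ravel()]
r=least_squares(f,[563,67,0.05],loss='soft_l1'); print(r.x,np.round(f(r.x),1))
p=r.x
print('third',W(p,[68*np.tan(.32),-15.6],83))
# grip top centre: top zoom ~(217,288); side zoom ~(282,75)
tt=np.array([217,288])/4.8+[195,130]; ss=np.array([281,77])/5+[220,145]
def top(q,L=163):
    d=stick_dir(*q); w=W(p,d[:2]*L,0); w[:,2]=15+d[2]*L; return w
g=lambda q:np.r_[(proj(it,top(q))-tt).ravel(),(proj(i_s,top(q))-ss).ravel()]
q=least_squares(g,[-.24,-.25]); print(q.x,g(q.x),top(q.x),top(q.x,130))
for n in ['third','gate_mid']:
    print(n)
c,s=np.cos(p[2]),np.sin(p[2])
for n,P in dict(pot=(469,148.5),adapter=(480,-36)).items():
    d=np.array(P)-p[:2]; print(n,c*d[0]+s*d[1],-s*d[0]+c*d[1])
im=viewer.get_image('wrist'); o,d=ray(im,280,210); print(o,d)
E
```

```text
[5.59422123e+02 6.14668153e+01 5.90041454e-02] [-0.  -0.8  0.5 -0.7  0.9 -0.3 -0.4 -0.2 -0.4 -1.1  0.6 -0.3 -2.4  1.1
 -2.5 -0.4]
third [[582.83731815  47.2228194   83.        ]]
[-0.22255084 -0.17131531] [ 0.32708439 -0.86340552 -0.97458536 -0.07483428] [[530.25544035  95.28125055 171.76379868]] [[536.16035163  88.4353833  140.0263425 ]]
third
gate_mid
pot -85.1324277247826 92.21391093279308
adapter -85.0315195547258 -92.6136839158691
[123.89829082 616.56605997 384.52223883] [ 0.22575598 -0.06912823 -0.97174536]
```

Run:
```python
from h import *
o=readout.get_obs(); print(np.round(cv2.Rodrigues(np.array(o['orientation']))[0],3),o['qpos'])
it=viewer.get_image('top'); i_s=viewer.get_image('side')
from scipy.optimize import least_squares
# gate H centre and gate corners
T=np.array([(205,186),(368,177),(378,350),(214,362)])/4.8+[195,130]
S=np.array([(403,148),(484,265),(312,325),(238,210)])/5+[220,145]
C=np.array([[52,48],[52,-48],[-52,-48],[-52,48]])*1.
def W(p,P,z):
    c,s=np.cos(p[2]),np.sin(p[2]); P=np.atleast_2d(P)
    return np.c_[p[0]+c*P[:,0]-s*P[:,1],p[1]+s*P[:,0]+c*P[:,1],np.full(len(P),z)]
for im,c in ((it,T),(i_s,S)):
  f=lambda p:(proj(im,W(p,C,83))-c).ravel()
  r=least_squares(f,[563,67,0.05]); print(r.x,np.round(f(r.x),1))
```

```text
[[-0.     0.297  0.955]
 [-0.     0.955 -0.297]
 [-1.    -0.    -0.   ]] [ 1.24998859e+00  4.23059811e-01  1.62992627e+00  2.19131858e-06
  1.08862066e+00 -1.90036692e-02]
[5.58722367e+02 6.15976065e+01 5.66890933e-02] [-0.3 -0.1  0.2 -0.3  0.5  0.3 -0.4  0. ]
[5.61014822e+02 5.52715761e+01 8.05567175e-02] [ 0.3  0.3  0.9 -0.5 -0.3  0.5 -0.9 -0.5]
```

>>> apply_moves(
  commands=[
    [[0.03, -0.052, 0, 0.04], [0.06, -0.105, 0, 0.09], [0.09, -0.158, 0, 0.14], [0.12, -0.212, 0, 0.19], [0.15, -0.265, 0, 0.24], [0.18, -0.318, 0, 0.29], [0.21, -0.37, 0, 0.34], [0.237, -0.42, 0, 0.359]],
  ],
  gripper=0,
)

```text
t: 2.3
ee_pos: [423.6, 174.9, 405.1]
orientation: [-0.045, 1.569, 0.046]
ft_force: [0.5, 1.2, 0.2]
width: 11.4
```

>>> apply_moves(
  commands=[
    [[0.02, -0.04, 0, 0], [0.04, -0.075, 0, 0], [0.051, -0.089, 0, 0], [0.051, -0.089, 0, 0], [0.051, -0.089, 0, 0]],
  ],
)

```text
t: 2.92
ee_pos: [473.3, 88.6, 404.5]
orientation: [-0.045, 1.571, 0.046]
ft_force: [0.3, 0.4, -1.1]
width: 0.5
```

Run:
```python
from h import *
im=snap('wrist','w1.png')
for l in ['gate_mid','third','grip','console']:
    print(l,[(np.round(r['position'],1),round(r['conf'],2)) for r in models.place_of('wrist',l)][:2])
o=readout.get_obs();print(o['t'],o['ee_pos'],np.round(cv2.Rodrigues(np.array(o['orientation']))[0],3)[:,1],o['ft_force'],o['width'])
```

```text
gate_mid []
third [(array([558.1,  61.3,   1.3]), 0.3)]
grip []
console [(array([558.6,  62.9,   3.5]), 0.89)]
3.175 [473.38907698  88.48441363 404.69276508] [-0.058  0.998  0.   ] [-0.37278416  1.13969674  0.79599721] 0.19710836134605
```

View pics/w1.png

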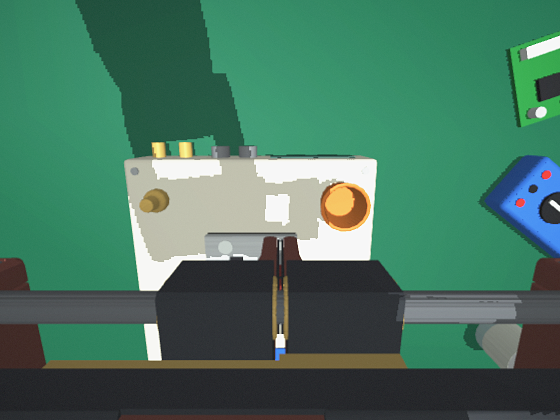

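Run:
```python
from h import *
im=viewer.get_image('wrist')
o=readout.get_obs(); p=np.array(o['ee_pos']); R=cv2.Rodrigues(np.array(o['orientation']))[0]
print(np.round(ray(im,280,210)[0]-p), np.round(ray(im,280,210)[1],2))
for q in [(182,0,0),(182,13.5,0),(182,0,10),(182,0,-10),(163,0,0),(102,0,0),(102,37,0)]: print(q,proj(im,p+R@np.array(q,float)))
print('grip top',proj(im,[530,95,172]))
w=cv2.imread('pics/w1.png')[220:300,220:340]; cv2.imwrite('pics/wz.png',cv2.resize(w,None,fx=6,fy=6))
snap('top','t2.png');snap('side','s2.png')
a=cv2.imread('pics/t2.png')[120:280,180:340];b=cv2.imread('pics/s2.png')[30:230,180:380]
cv2.imwrite('pics/c2.png',np.hstack([cv2.resize(a,(400,400)),cv2.resize(b,(400,400))]))
```

```text
[-65.  -3. -20.] [ 0.24  0.01 -0.97]
(182, 0, 0) [[278.93514966 254.04750747]]
(182, 13.5, 0) [[302.92308832 254.04352039]]
(182, 0, 10) [[278.94648297 270.46770527]]
(182, 0, -10) [[278.92349445 237.16093617]]
(163, 0, 0) [[278.85067883 268.24065599]]
(102, 0, 0) [[278.35809792 351.00619848]]
(102, 37, 0) [[397.75095293 350.96467575]]
grip top [[283.48507378 298.57979672]]
```

View pics/wz.png

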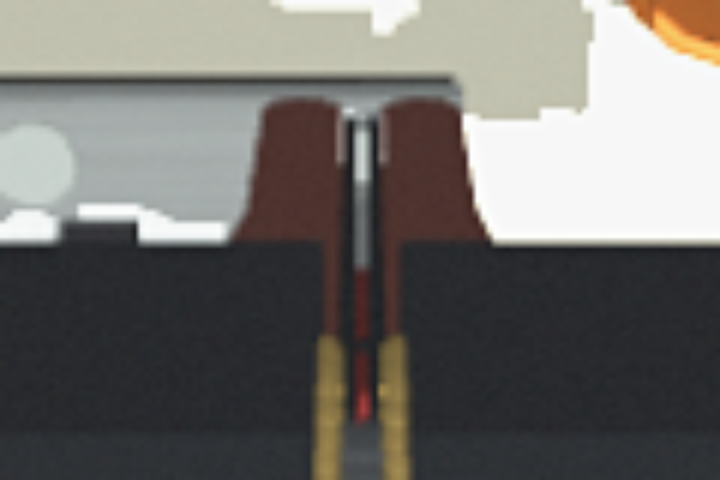

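View pics/c2.png

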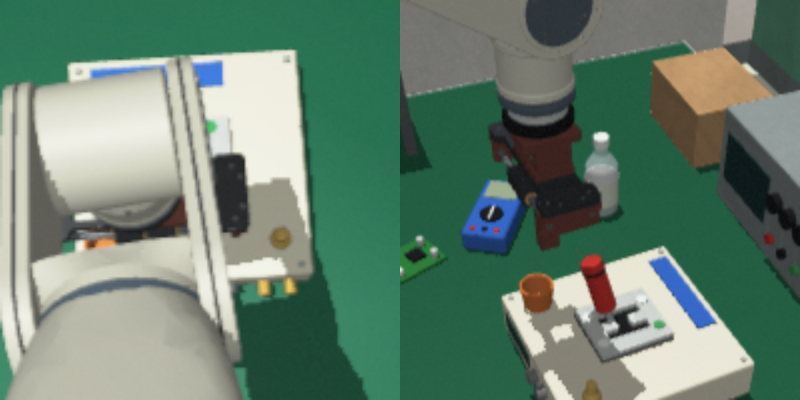

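>>> apply_moves(
  commands=[
    [[0, 0, -0.04, 0], [0, 0, -0.08, 0], [0, 0, -0.1, 0], [0, 0, -0.1, 0], [0.012, 0.001, -0.1, 0], [0.025, 0.001, -0.1, 0], [0.025, 0.001, -0.1, 0]],
  ],
)

```text
t: 4.2
ee_pos: [500.4, 88.8, 305.6]
orientation: [-0.044, 1.567, 0.045]
ft_force: [-0.6, 0.5, 0.4]
width: 0.2
```

>>> apply_moves(
  commands=[
    [[0.004, 0, 0, 0], [0.008, 0, 0, 0], [0.012, 0.001, 0, 0], [0.016, 0.001, 0, 0]],
  ],
)

```text
t: 4.7
ee_pos: [514.6, 89.8, 304.6]
orientation: [-0.045, 1.571, 0.045]
ft_force: [-2.8, 0.2, 1.7]
width: 0.3
```

Run:
```python
from h import *
snap('side','s3.png')
b=cv2.imread('pics/s3.png')[120:260,210:370]
cv2.imwrite('pics/c3.png',cv2.resize(b,(640,560)))
```

```text
(no output)
```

View pics/c3.png

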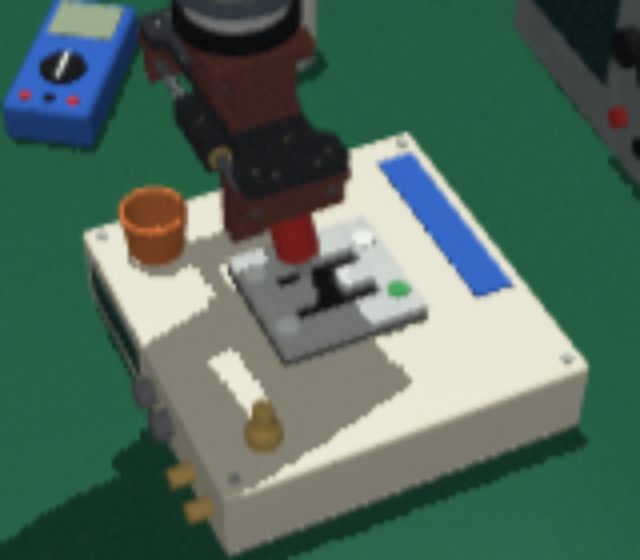

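Run:
```python
from h import *
im=viewer.get_image('side')
o=readout.get_obs(); p=np.array(o['ee_pos']); R=cv2.Rodrigues(np.array(o['orientation']))[0]
print(p,o['ft_force'])
for q in [(182,0,0),(182,-13,10),(182,-13,-10),(163,0,0),(102,-37,-37),(102,-89,37),(102,-89,-37),(102,-37,37)]: print(q,(proj(im,p+R@np.array(q,float))-[210,120])*4)
print('grip top',(proj(im,[530,95,172])-[210,120])*4)
```

```text
[514.99732935  89.80181401 304.61177276] [-3.06543929  0.214754    1.431684  ]
(182, 0, 0) [[243.38757438 228.84963688]]
(182, -13, 10) [[265.33196802 236.98047584]]
(182, -13, -10) [[237.10985788 245.94062443]]
(163, 0, 0) [[242.58738933 207.55753319]]
(102, -37, -37) [[207.18660982 188.77220514]]
(102, -89, 37) [[356.80508879 207.55306876]]
(102, -89, -37) [[241.40975473 244.18115744]]
(102, -37, 37) [[319.48722204 154.49357709]]
grip top [[260.67182193 161.39105032]]
```

>>> apply_moves(
  commands=[
    [[0.004, 0, 0, 0], [0.008, 0, 0, 0], [0.012, 0.001, 0, 0], [0.016, 0.001, 0, 0], [0.016, 0.001, 0, 0]],
  ],
)

```text
t: 5.42
ee_pos: [531.1, 90.8, 304.6]
orientation: [-0.045, 1.57, 0.045]
ft_force: [-1.4, -0.6, 1.6]
width: 0.3
```

Run:
```python
from h import *
snap('side','s4.png')
b=cv2.imread('pics/s4.png')[155:225,240:330]
cv2.imwrite('pics/c4.png',cv2.resize(b,(720,560),interpolation=2))
print(readout.get_obs()['ee_pos'],readout.get_obs()['ft_force'])
for l in ['gate_mid','third','grip']:
    print(l,[(np.round(r['position'],1),round(r['conf'],2)) for r in models.place_of('side',l)][:2])
```

```text
[530.98423279  90.72790686 304.64175527] [-1.07653154  0.30594154  0.82910206]
gate_mid [(array([560.8,  69.4,  82.8]), 0.95), (array([554.1,  93.3, 136.7]), 0.55)]
third [(array([585.8,  53.2,  82.1]), 0.74)]
grip [(array([552.6,  91.4, 139.6]), 0.69), (array([ 517.3, -422. ,   -1.7]), 0.17)]
```

View pics/c4.png

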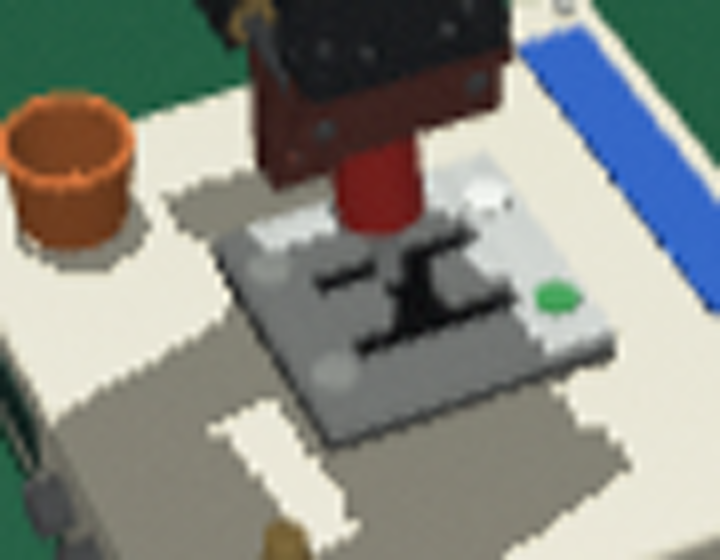

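>>> apply_moves(
  commands=[
    [[0.0015, 0, 0, 0], [0.003, 0, 0, 0], [0.003, 0, 0, 0], [-0.01, 0, 0, 0], [-0.025, 0.01, 0, 0], [-0.027, 0.04, 0, 0], [-0.028, 0.06, 0, 0], [-0.028, 0.06, 0, 0]],
  ],
)

```text
t: 6.62
ee_pos: [501.9, 152.0, 304.7]
orientation: [-0.047, 1.57, 0.047]
ft_force: [0.6, -0.1, 1.2]
width: 0.8
```

Run:
```python
from h import *
snap('side','s5.png')
b=cv2.imread('pics/s5.png')[155:225,240:330]
cv2.imwrite('pics/c5.png',cv2.resize(b,(720,560),interpolation=2))
print(readout.get_obs()['ee_pos'],readout.get_obs()['ft_force'])
for l in ['gate_mid','grip']:
    print(l,[(np.round(r['position'],1),round(r['conf'],2)) for r in models.place_of('side',l)][:2])
```

```text
[501.98267257 151.28594202 304.69035746] [-0.04981582 -0.35007981  0.21759321]
gate_mid [(array([563.1,  68.6,  80.8]), 0.74)]
grip [(array([559.4,  91.6, 139.3]), 0.53)]
```

View pics/c5.png

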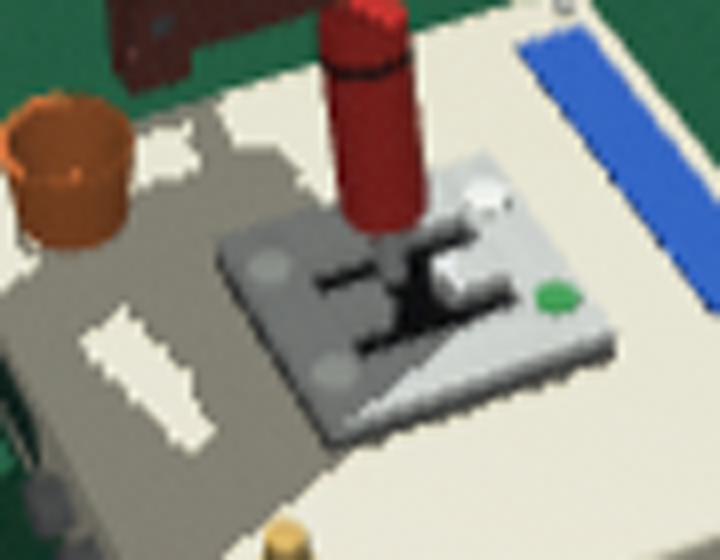

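Run:
```python
from h import *
im=viewer.get_image('side')
P0=np.array([559.5,62,0]);c,s=np.cos(.057),np.sin(.057);R=np.array([[c,-s,0],[s,c,0],[0,0,1]])
Z=lambda w:np.round((proj(im,P0+R@np.array(w,float))-[240,155])*8).ravel()
print('gate corners',[Z((x,y,83)) for x,y in((52,48),(52,-48),(-52,-48),(-52,48))],'mid',Z((0,0,83)))
for fo in(-.15,-.1,-.05,0,.05):
    d=stick_dir(-.24,fo); print(fo,[Z(np.array([0,0,15])+d*L) for L in(70,85,130,163)])
```

```text
gate corners [array([480., 149.]), array([608., 331.]), array([320., 429.]), array([205., 237.])] mid [403. 283.]
-0.15 [array([355., 262.]), array([345., 227.]), array([313., 117.]), array([288.,  33.])]
-0.1 [array([364., 258.]), array([356., 222.]), array([330., 110.]), array([310.,  24.])]
-0.05 [array([373., 255.]), array([367., 218.]), array([347., 103.]), array([332.,  15.])]
0 [array([382., 251.]), array([378., 214.]), array([365.,  97.]), array([355.,   8.])]
0.05 [array([392., 249.]), array([389., 210.]), array([383.,  92.]), array([377.,   2.])]
```

>>> apply_moves(
  commands=[
    [[0.026, 0.002, 0, 0], [0.052, 0.003, 0, 0], [0.052, 0.003, 0, 0], [0.053, -0.012, 0, 0], [0.053, -0.022, 0, 0], [0.054, -0.027, 0, 0], [0.054, -0.032, 0, 0], [0.054, -0.032, 0, 0]],
  ],
)

```text
t: 7.82
ee_pos: [556.8, 118.6, 304.9]
orientation: [-0.045, 1.57, 0.045]
ft_force: [-0.2, 2.6, 2.2]
width: 0.3
```

>>> apply_moves(
  commands=[
    [[0, -0.005, 0, 0], [0, -0.01, 0, 0], [0.001, -0.015, 0, 0], [0.001, -0.02, 0, 0], [0.001, -0.025, 0, 0]],
  ],
)

```text
t: 8.45
ee_pos: [557.8, 93.3, 304.6]
orientation: [-0.045, 1.57, 0.045]
ft_force: [0.6, 3.1, 3.2]
width: 0.2
```

>>> apply_moves(
  commands=[
    [[0, -0.005, 0, 0], [0.001, -0.01, 0, 0], [0.001, -0.015, 0, 0], [0.001, -0.02, 0, 0], [0.001, -0.022, 0, 0]],
  ],
)

```text
t: 9.07
ee_pos: [558.8, 71.5, 304.7]
orientation: [-0.045, 1.57, 0.045]
ft_force: [0.0, 2.9, 1.9]
width: 0.6
```

>>> apply_moves(
  commands=[
    [[0, -0.002, 0, 0], [0, -0.004, 0, 0], [0, -0.004, 0, 0]],
  ],
)

```text
t: 9.45
ee_pos: [558.8, 67.7, 304.7]
orientation: [-0.045, 1.57, 0.045]
ft_force: [1.2, 2.7, 0.2]
width: 0.5
```

Run:
```python
from h import *
snap('side','s6.png')
b=cv2.imread('pics/s6.png')[155:225,240:330]
cv2.imwrite('pics/c6.png',cv2.resize(b,(720,560),interpolation=2))
print(readout.get_obs()['ee_pos'],readout.get_obs()['ft_force'])
for l in ['gate_mid','grip']:
    print(l,[(np.round(r['position'],1),round(r['conf'],2)) for r in models.place_of('side',l)][:2])
```

```text
[558.79429009  67.67804345 304.64316277] [ 0.84874861  2.44271569 -0.06621322]
gate_mid []
grip [(array([558.3,  41.7, 137.7]), 0.65)]
```

View pics/c6.png

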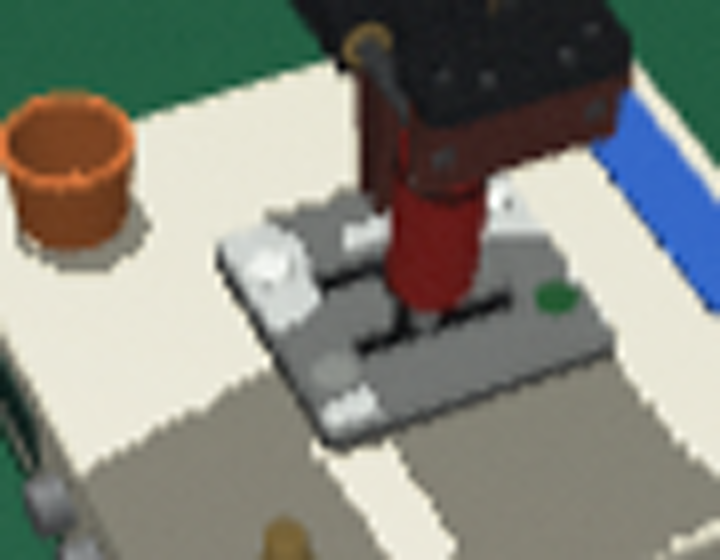

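>>> apply_moves(
  commands=[
    [[0, -0.002, 0, 0], [0, -0.004, 0, 0], [0, -0.005, 0, 0], [0, -0.005, 0, 0]],
  ],
)

```text
t: 10.1
ee_pos: [558.7, 62.6, 304.6]
orientation: [-0.045, 1.571, 0.045]
ft_force: [0.8, 2.8, -0.4]
width: 0.2
```

>>> apply_moves(
  commands=[
    [[0, -0.0015, 0, 0], [0, -0.003, 0, 0], [0, -0.003, 0, 0]],
  ],
)

```text
t: 10.48
ee_pos: [558.6, 59.6, 304.6]
orientation: [-0.045, 1.571, 0.045]
ft_force: [1.1, 2.1, -0.9]
width: 0.2
```

>>> apply_moves(
  commands=[
    [[0, -0.0015, 0, 0], [0, -0.0025, 0, 0], [0, -0.0025, 0, 0]],
  ],
)

```text
t: 10.85
ee_pos: [558.6, 57.4, 304.5]
orientation: [-0.044, 1.571, 0.045]
ft_force: [1.3, 5.5, -2.0]
width: 0.6
```

>>> apply_moves(
  commands=[
    [[0, -0.001, 0, 0], [0, -0.002, 0, 0], [0, -0.002, 0, 0]],
  ],
)

```text
t: 11.22
ee_pos: [558.6, 55.8, 304.4]
orientation: [-0.043, 1.571, 0.046]
ft_force: [1.2, 8.4, -3.4]
width: 0.5
```

Run:
```python
from h import *
snap('side','s7.png')
b=cv2.imread('pics/s7.png')[155:225,240:330]
cv2.imwrite('pics/c7.png',cv2.resize(b,(720,560),interpolation=2))
print(readout.get_obs()['ee_pos'],readout.get_obs()['ft_force'])
for l in ['gate_mid','grip']:
    print(l,[(np.round(r['position'],1),round(r['conf'],2)) for r in models.place_of('side',l)][:2])
```

```text
[558.60020748  55.84520444 304.40796503] [ 2.06014204  8.53270897 -3.09530894]
gate_mid [(array([561.7,  69.5,  83.3]), 0.82)]
grip [(array([561.8,  31.2, 139.7]), 0.45)]
```

View pics/c7.png

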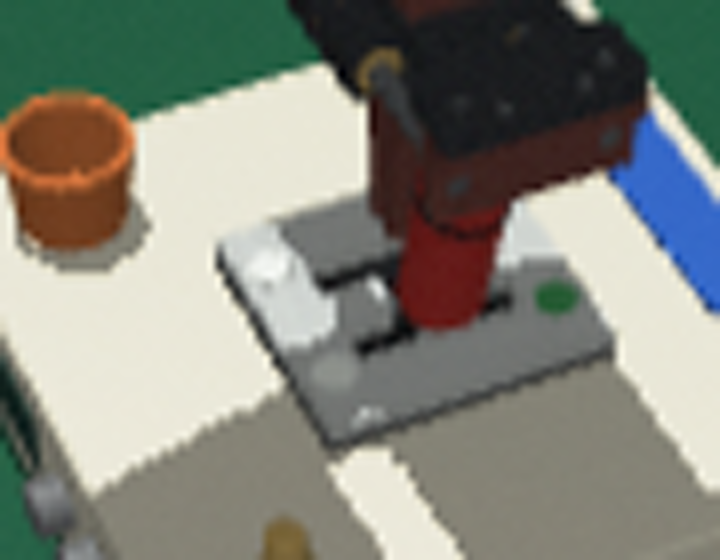

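>>> apply_moves(
  commands=[
    [[-0.001, 0.01, 0, 0], [-0.001, 0.02, 0, 0], [-0.03, 0.02, 0, 0], [-0.054, 0.015, 0, 0], [-0.054, -0.005, 0, 0], [-0.0525, -0.027, 0, 0], [-0.0525, -0.027, 0, 0]],
  ],
)

```text
t: 12.25
ee_pos: [506.2, 27.6, 304.8]
orientation: [-0.044, 1.57, 0.043]
ft_force: [0.0, -0.2, -0.1]
width: 0.4
```

Run:
```python
from h import *
snap('side','s8.png')
b=cv2.imread('pics/s8.png')[155:225,240:330]
cv2.imwrite('pics/c8.png',cv2.resize(b,(720,560),interpolation=2))
print(readout.get_obs()['ee_pos'],readout.get_obs()['ft_force'])
```

```text
[506.22393057  28.15301313 304.75960539] [-0.33484157 -0.0383441  -0.39863152]
```

View pics/c8.png

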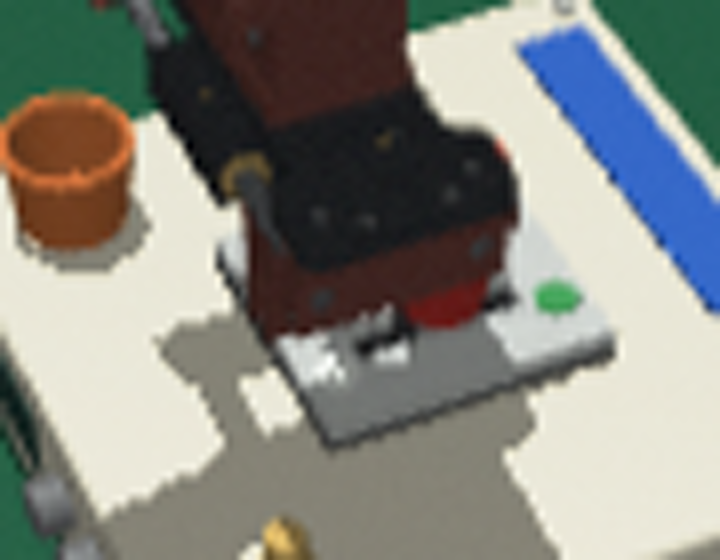

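>>> apply_moves(
  commands=[
    [[0.012, 0.001, 0, 0], [0.022, 0.001, 0, 0], [0.027, 0.002, 0, 0], [0.032, 0.002, 0, 0], [0.037, 0.002, 0, 0], [0.042, 0.002, 0, 0], [0.045, 0.003, 0, 0], [0.045, 0.003, 0, 0]],
  ],
)

```text
t: 13.3
ee_pos: [551.5, 31.2, 304.7]
orientation: [-0.045, 1.57, 0.045]
ft_force: [-2.5, 0.7, 1.2]
width: 0.5
```

>>> apply_moves(
  commands=[
    [[0.003, 0, 0, 0], [0.006, 0, 0, 0], [0.009, 0, 0, 0], [0.012, 0.001, 0, 0], [0.012, 0.001, 0, 0]],
  ],
)

```text
t: 13.92
ee_pos: [563.5, 32.3, 304.5]
orientation: [-0.045, 1.57, 0.045]
ft_force: [-2.6, -0.5, 0.1]
width: 0.4
```

Run:
```python
from h import *
snap('side','s9.png')
b=cv2.imread('pics/s9.png')[155:225,240:330]
cv2.imwrite('pics/c9.png',cv2.resize(b,(720,560),interpolation=2))
print(readout.get_obs()['ee_pos'],readout.get_obs()['ft_force'])
```

```text
[563.36896111  32.20717351 304.53565899] [-1.72067047 -0.42692581 -0.10529647]
```

View pics/c9.png

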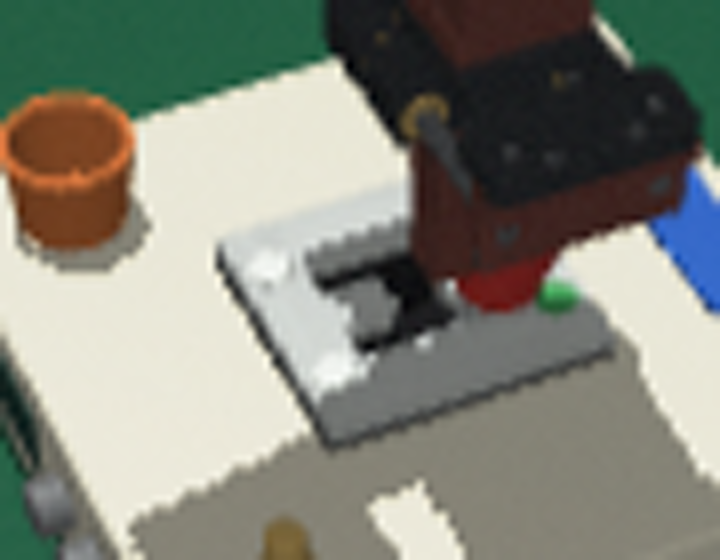

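Moving well; continue until the stop is felt.

>>> apply_moves(
  commands=[
    [[0.002, 0, 0, 0], [0.004, 0, 0, 0], [0.006, 0, 0, 0], [0.006, 0, 0, 0]],
  ],
)

```text
t: 14.48
ee_pos: [569.4, 32.3, 304.6]
orientation: [-0.045, 1.57, 0.045]
ft_force: [-2.3, 0.2, -1.6]
width: 0.5
```

>>> apply_moves(
  commands=[
    [[0.0015, 0, 0, 0], [0.003, 0, 0, 0], [0.003, 0, 0, 0]],
  ],
)

```text
t: 14.85
ee_pos: [572.4, 32.3, 304.7]
orientation: [-0.045, 1.57, 0.045]
ft_force: [-3.3, 0.4, 0.3]
width: 0.0
```

>>> apply_moves(
  commands=[
    [[0.0015, 0, 0, 0], [0.003, 0, 0, 0], [0.003, 0, 0, 0]],
  ],
)

```text
t: 15.22
ee_pos: [575.3, 32.2, 304.7]
orientation: [-0.045, 1.57, 0.045]
ft_force: [-3.1, 0.8, -0.2]
width: 0.4
```

>>> apply_moves(
  commands=[
    [[0.0015, 0, 0, 0], [0.003, 0, 0, 0], [0.003, 0, 0, 0]],
  ],
)

```text
t: 15.6
ee_pos: [577.6, 32.3, 304.3]
orientation: [-0.045, 1.573, 0.045]
ft_force: [-6.5, 1.3, -1.1]
width: 0.1
```

>>> apply_moves(
  commands=[
    [[0.001, 0, 0, 0], [0.002, 0, 0, 0], [0.002, 0, 0, 0]],
  ],
)

```text
t: 15.98
ee_pos: [579.1, 32.3, 304.0]
orientation: [-0.045, 1.575, 0.045]
ft_force: [-9.3, 1.7, 1.0]
width: 0.4
```

>>> apply_moves(
  commands=[
    [[0.001, 0, 0, 0], [0.002, 0, 0, 0], [0.002, 0, 0, 0]],
  ],
)

```text
t: 16.35
ee_pos: [580.6, 32.3, 303.8]
orientation: [-0.045, 1.576, 0.045]
ft_force: [-10.2, 1.0, 1.3]
width: -0.0
```

Run:
```python
from h import *
snap('side','s10.png')
b=cv2.imread('pics/s10.png')[155:225,240:330]
cv2.imwrite('pics/c10.png',cv2.resize(b,(720,560),interpolation=2))
print(readout.get_obs()['ee_pos'],readout.get_obs()['ft_force'])
```

```text
[580.54633077  32.32206066 303.73621956] [-10.28009478   1.0268793    0.31030959]
```

View pics/c10.png

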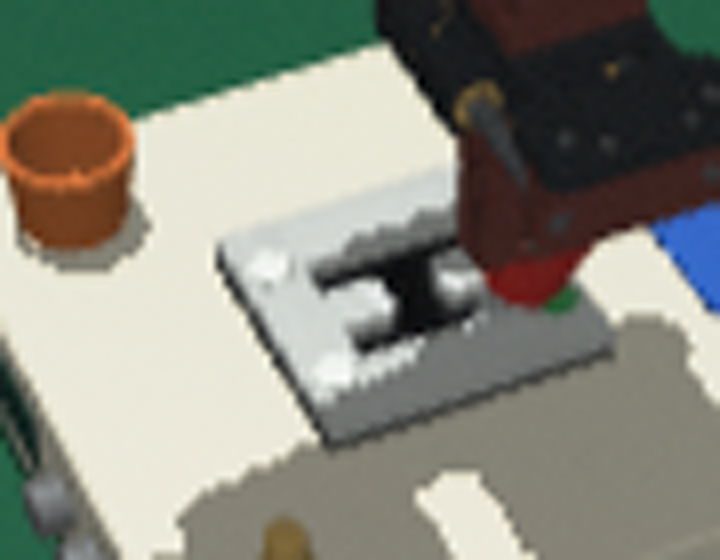

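>>> apply_moves(
  commands=[
    [[0.001, 0, 0, 0], [0.002, 0, 0, 0], [0.002, 0, 0, 0]],
  ],
)

```text
t: 16.77
ee_pos: [582.0, 32.3, 303.5]
orientation: [-0.045, 1.578, 0.045]
ft_force: [-12.0, 1.3, -0.3]
width: 0.7
```

>>> apply_moves(
  commands=[
    [[-0.02, -0.001, 0, 0], [-0.05, -0.003, 0, 0], [-0.075, -0.004, 0, 0], [-0.075, -0.004, 0.05, 0], [-0.075, -0.004, 0.11, 0], [-0.09, 0.05, 0.12, 0], [-0.1, 0.11, 0.12, 0], [-0.1, 0.17, 0.12, 0]],
  ],
)

```text
t: 17.77
ee_pos: [484.4, 203.9, 426.3]
orientation: [-0.043, 1.566, 0.045]
ft_force: [1.3, -0.1, -0.3]
width: 0.7
```

>>> apply_moves(
  commands=[
    [[-0.03, 0.05, 0, 0], [-0.06, 0.1, 0, 0], [-0.09, 0.15, 0, 0], [-0.12, 0.2, 0, 0], [-0.12, 0.2, 0, 0], [-0.12, 0.2, 0, 0]],
  ],
)

```text
t: 18.52
ee_pos: [364.6, 402.3, 425.0]
orientation: [-0.045, 1.569, 0.046]
ft_force: [0.2, -1.0, 0.0]
width: 0.4
```

Run:
```python
from h import *
im=snap('side','s11.png'); it=snap('top','t11.png')
a=cv2.resize(cv2.imread('pics/t11.png')[150:220,225:295],(400,400),interpolation=2)
b=cv2.resize(cv2.imread('pics/s11.png')[155:225,260:330],(400,400),interpolation=2)
cv2.imwrite('pics/c11.png',np.hstack([a,b]))
P0=np.array([559.5,62,0]);c,s=np.cos(.057),np.sin(.057);R=np.array([[c,-s,0],[s,c,0],[0,0,1]])
k=400/70
Zt=lambda w:np.round((proj(it,P0+R@np.array(w,float))-[225,150])*k).ravel()
Zs=lambda w:np.round((proj(im,P0+R@np.array(w,float))-[260,155])*k+[400,0]).ravel()
print([(Zt(w),Zs(w)) for w in((52,48,83),(52,-48,83),(-52,-48,83),(-52,48,83))])
for fo in(.2,.24,.28,.32):
    d=stick_dir(.24,fo); print(fo,[(Zt(np.array([0,0,15])+d*L),Zs(np.array([0,0,15])+d*L)) for L in(85,163)])
for cam in('side','top'):
  for l in ['grip','gate_mid','third','fuse_pot','adapter']:
    print(cam,l,[(np.round(r['position'],1),round(r['conf'],2)) for r in models.place_of(cam,l)][:2])
o=readout.get_obs();print(o['t'],o['ee_pos'],o['ft_force'])
```

```text
[(array([ 70., 105.]), array([629., 107.])), (array([267.,  93.]), array([720., 237.])), (array([280., 303.]), array([514., 306.])), (array([ 81., 315.]), array([432., 169.]))]
0.2 [(array([213., 161.]), array([625., 200.])), (array([245.,  86.]), array([679.,  97.]))]
0.24 [(array([212., 155.]), array([631., 199.])), (array([244.,  74.]), array([691.,  95.]))]
0.28 [(array([211., 149.]), array([637., 198.])), (array([242.,  62.]), array([703.,  93.]))]
0.32 [(array([210., 143.]), array([643., 197.])), (array([240.,  50.]), array([715.,  91.]))]
side grip [(array([601.3,  34.3, 132.4]), 0.85)]
side gate_mid [(array([563.1,  66.5,  82. ]), 0.9)]
side third [(array([583.8,  51.4,  82.9]), 0.56)]
side fuse_pot [(array([468.7, 148.3,  74.1]), 0.67)]
side adapter [(array([478.4, -32.7,  65.8]), 0.62)]
top grip [(array([604.5,  36.9, 132.8]), 0.69)]
top gate_mid [(array([563.8,  66.5,  77.3]), 0.8)]
top third [(array([580.2,  48.7,  87.5]), 0.6)]
top fuse_pot [(array([470.6, 146.9,  67.3]), 0.64)]
top adapter []
19.125 [364.37200647 402.08686594 424.68714366] [ 0.22365791 -0.11828617 -0.74679116]
```

View pics/c11.png

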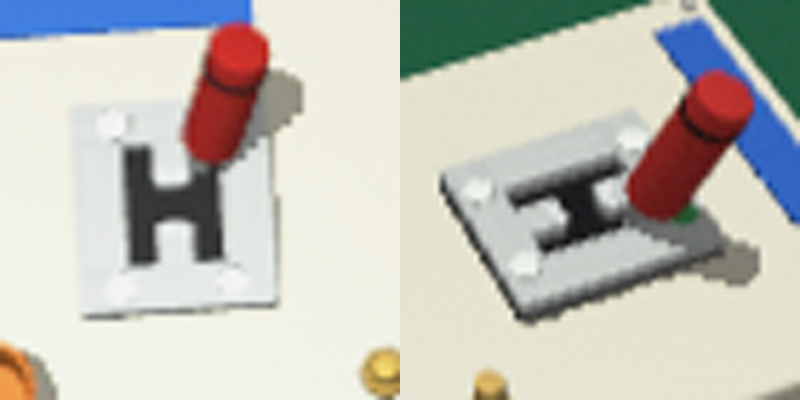

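```bash
python3 -c "
from workcell import workorder
print(workorder.close_job())"
```

```text
the job is handed in; nothing more can be done
None
```

The stick is in the third slot, fully home by the green dot. The hand is about 400 mm clear of it, and the job is handed in.

**What I did:** I used only the outside of the closed fingers. I pushed the stick forward out of the second slot to the crossing, then across to the right until it met the stop at about 8 N. From behind, I pushed it forward to the end stop at about 12 N.

**Last checks:**
- **Top camera:** the top of the grip sits within a few tenths of a pixel of where it should be for a forward lean of 0.32 rad and a sideways lean of 0.24 rad.
- **Side camera:** this also fits 0.32 rad forward, after allowing for a shift of about 1 pixel (2 mm) seen on the gate plate.
- **Bystanders on the deck:** the fuse cup reads within 3 mm of where it started in both cameras. The brass adapter shows no movement from the side, but the network missed it in the last top picture. I didn't re-measure the bench items, and the hand's path stayed well above them.
- **Force and time:** the wrist force reading was near zero after I drew back, and the clock was at about 19 s.

**Disagreements:**
- The side and top pictures put the centre of the gate up to about 6 mm apart in y.
- The final forward stop came about 5 mm further on than I had worked out from the assumed finger thickness. The pictures taken afterwards showed the stick home all the same.

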